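Close the soil samples and stand the loggers battery end down

ROBOT

A 7-joint arm with a two-finger parallel gripper is mounted at the origin on the work surface. World frame = base frame: x ahead of the robot, y to its left, z up, the work surface at z = 0. Lengths are in m, angles in rad, forces in N, time in s.
With the tool pointing down it reaches from about 0.425 to 0.95 m from the base axis. Payload 4.7 kg.
Tool frame: the origin (TCP) lies midway between the tips of the shut fingers; the grasp point (between the pads) lies 19 mm behind it; z points along the fingers, y is the line along which they close (so a half turn about z gives the same grasp; the last joint's range is limited). The gripper opens to 85 mm and grips with 20 to 120 N. Pads are 22 mm wide; open, the fingers measure 114 mm over their backs; the gripper's body (76 mm by 85 mm) begins 54 mm behind the grasp point. The pads swing forward as they close: fully open they stand 13 mm farther back than shut.
Start: joints at [1.12, 0.469, -0.049, 1.532, 0.024, 1.141, -0.082], TCP at [0.276, -0.616, 0.231] pointing down, gripper open.
Joint ranges: [-2.59, 2.59], [-0.33, 1.99], [-1.39, 1.29], [0.1, 2.45], [-1.04, 4.18], [0.21, 1.99], [-2.66, 2.66]. Speed limits (rad/s): [2.57, 2.57, 3.14, 3.14, 3.14, 3.14, 3.14].

INTERFACE

Orientations are given as a rotation vector (axis times angle).
In Python, from bench import sensors, optics, job, spotter gives the robot as it stands. The module is installed in compiled form; this text tells all that it offers.
- The arm moves only by the tool drive_tool, never from a script. Its argument "rows" is a list that holds one entry, the list of rows, each a list of 6 numbers: the shift along the tool's x, y, z in m, then the turn, a rotation vector about the tool's x, y, z in rad. A call has exactly 10 rows; each row shifts and turns the commanded pose from where the row before left it, along the tool's axes as they then stand; what a row does not reach is not made up. A row lasts 1/10 s, in which the tool goes at most 50 mm and 8.59 degrees, less where a joint would pass 70% of its speed; a pose out of reach is approached as far as the arm can. A call with a gripper value outside its range is refused whole. "gripper" is the closure, from 0 (fully open) to 1 (shut), set as the call begins (left out, the last holds). The fingers move at their own pace and stop on an object; the grip force is fixed at half the most. Time passes only in rows, so rows that do not move let the fingers close, or fill a call up. It gives the time, the measured TCP pose, the force and the opening at its end, in the units of the state.
- sensors.read_state(): the state, without advancing time (a new reading comes with each control period).
- optics.capture(name): name is "scene" or "top" or "wrist"; returns a dict with "image" (480x640x3 uint8, red, green, blue), "z_map" (480x640 float32, m along the optical axis (not along the pixel's ray), 0 where there is no reading), "fov_y" (degrees; the focal length in pixels is half the picture's height over the tangent of half this angle, whatever the lens; pixels are square), "cx", "cy" (the principal point, pixels), "R" (3x3) and "t" (3): a world point X has camera coordinates R X + t. Camera axes: x right, y down, z forward; pixel columns grow to the right and rows downward; lengths in m; the calibration is good to about 2 mm. A picture is of the moment at which its call begins.
- job.close_job(): hands the job in, once; it reports no verdict.
Trained networks look in a picture, given as the dict that the camera call returned (one of the last four; its "shot" number tells which), for a name from the list of things; names that differ only in an ending like _2 or _b are one class to them, and where a whole thing is asked for, a point or a joint stands for the part that bears it (a point fixed in the world has none). Each returns a list of dicts, best first, with "score" (0 to 1); they miss things now and then, are a little off and sometimes report something else, mostly with a low value. They report only what shows in the picture. A call takes as long as a camera call. They do not tell look-alikes from the thing itself.
- spotter.silhouettes(picture, target): "region" (480x640 bool, what is visible of it) and "bbox" ([left, top, right, bottom] in pixels, round what is visible of it).
The state is a dict: "t": time; "joint_positions": joint angles; "qd": joint speeds; "joint_efforts": joint torques, N m; "tcp_pos": TCP position; "ee_rot": TCP orientation; "ft_force": force on the tool from outside, world axes, zero at the start; "ft_torque": the same for the moment, N m; "width": finger opening in m.
Only numpy, scipy, OpenCV 4.12 (cv2) and the standard library are available. Lean on these libraries where they do the work, as an engineer would, in place of code of your own. Each camera call takes 0.05 s, during which the arm holds its last target. There are 200 camera calls.

TASK

First press shut the flip caps of all the soil-sample tubes in the rack, so the samples do not dry out. Then lift each grey logger to feel by its tilt which end hides the heavy battery, and leave it standing upright on that end on the black mat, with its base wholly on the mat and every cap still shut. Do not knock over the potted seedlings.

Things in the scene. Friction and masses are not known exactly. Their poses are not given: they have to be found in the camera images.
- logger1_c (a point): Soil logger: plain grey closed box, 120 mm long (x axis), 46 wide (y), 46 high (z), about 0.46 kg, ends alike. Point at the box's centre, 23 mm above the bench as it starts lying flat, handle up. A 0.3 kg battery pack is hidden in one end (38 mm from the middle, +x or -x), different each start, fixed during the job. May be absent (None).
- logger1_grip (a point): Middle of that logger's black carry handle, 25 mm above the middle of the top face; handle 12 mm thick (along box x), 26 wide (y), its top 42 mm above that face. Hinged at its foot about the box's y axis, lightly sprung upright, swings 0.3 rad each way: lifted by it, the box tilts heavy end down. Absent with its logger.
- logger2_c (a point): Soil logger: plain grey closed box, 120 mm long (x axis), 46 wide (y), 46 high (z), about 0.46 kg, ends alike. Point at the box's centre, 23 mm above the bench as it starts lying flat, handle up. A 0.3 kg battery pack is hidden in one end (38 mm from the middle, +x or -x), different each start, fixed during the job. May be absent (None).
- logger2_grip (a point): Middle of that logger's black carry handle, 25 mm above the middle of the top face; handle 12 mm thick (along box x), 26 wide (y), its top 42 mm above that face. Hinged at its foot about the box's y axis, lightly sprung upright, swings 0.3 rad each way: lifted by it, the box tilts heavy end down. Absent with its logger.
- logger3_c (a point): Soil logger: plain grey closed box, 120 mm long (x axis), 46 wide (y), 46 high (z), about 0.46 kg, ends alike. Point at the box's centre, 23 mm above the bench as it starts lying flat, handle up. A 0.3 kg battery pack is hidden in one end (38 mm from the middle, +x or -x), different each start, fixed during the job. May be absent (None).
- logger3_grip (a point): Middle of that logger's black carry handle, 25 mm above the middle of the top face; handle 12 mm thick (along box x), 26 wide (y), its top 42 mm above that face. Hinged at its foot about the box's y axis, lightly sprung upright, swings 0.3 rad each way: lifted by it, the box tilts heavy end down. Absent with its logger.
- tube1_mouth (a point): Centre of the mouth of a clear square soil-sample tube, 30 mm across, standing loose (1 mm slack all round) in a 64 mm deep pocket of the black rack; the mouth is 90 mm above the bench. Its -x axis points to the lip side of the cap, +x to the hinge; the hinge line lies at +19 mm in x, at mouth height, along y. May be absent (then None).
- tube1_cap (a joint): Flip cap of that tube: a white disc 34 mm across and 7 mm thick with a lip, reaching 44 mm from its hinge. 0 = shut flat on the mouth (its top then 97 mm above the bench), 1.57 = standing straight up, 1.9 = fully back. Stiff hinge: it stays where left and about 1 N shuts it.
- tube2_mouth (a point): Centre of the mouth of a clear square soil-sample tube, 30 mm across, standing loose (1 mm slack all round) in a 64 mm deep pocket of the black rack; the mouth is 90 mm above the bench. Its -x axis points to the lip side of the cap, +x to the hinge; the hinge line lies at +19 mm in x, at mouth height, along y. May be absent (then None).
- tube2_cap (a joint): Flip cap of that tube: a white disc 34 mm across and 7 mm thick with a lip, reaching 44 mm from its hinge. 0 = shut flat on the mouth (its top then 97 mm above the bench), 1.57 = standing straight up, 1.9 = fully back. Stiff hinge: it stays where left and about 1 N shuts it.
- tube3_mouth (a point): Centre of the mouth of a clear square soil-sample tube, 30 mm across, standing loose (1 mm slack all round) in a 64 mm deep pocket of the black rack; the mouth is 90 mm above the bench. Its -x axis points to the lip side of the cap, +x to the hinge; the hinge line lies at +19 mm in x, at mouth height, along y. May be absent (then None).
- tube3_cap (a joint): Flip cap of that tube: a white disc 34 mm across and 7 mm thick with a lip, reaching 44 mm from its hinge. 0 = shut flat on the mouth (its top then 97 mm above the bench), 1.57 = standing straight up, 1.9 = fully back. Stiff hinge: it stays where left and about 1 N shuts it.
- tube4_mouth (a point): Centre of the mouth of a clear square soil-sample tube, 30 mm across, standing loose (1 mm slack all round) in a 64 mm deep pocket of the black rack; the mouth is 90 mm above the bench. Its -x axis points to the lip side of the cap, +x to the hinge; the hinge line lies at +19 mm in x, at mouth height, along y. May be absent (then None).
- tube4_cap (a joint): Flip cap of that tube: a white disc 34 mm across and 7 mm thick with a lip, reaching 44 mm from its hinge. 0 = shut flat on the mouth (its top then 97 mm above the bench), 1.57 = standing straight up, 1.9 = fully back. Stiff hinge: it stays where left and about 1 N shuts it.
- mat: Black rubber mat fixed to the bench, 150 mm (x) by 270 mm (y), 5 mm thick. Origin at the centre of its underside, on the bench.
- rack_c (a point): Middle of the top of the black tube rack, fixed to the bench: 56 mm (x) by 235 mm (y), 70 mm high. The tubes stand in one row along its y axis, 55 mm apart.
- pot1_c (a point): Loose terracotta pot, 68 mm across, 60 high, with a seedling reaching about 35 mm above it; point at the centre of the pot, half-way up. Leave it standing.
- pot2_c (a point): Loose terracotta pot, 68 mm across, 60 high, with a seedling reaching about 35 mm above it; point at the centre of the pot, half-way up. Leave it standing.
- pot3_c (a point): Loose black plastic pot, 80 mm across, 70 high, with a seedling reaching about 35 mm above it; point at the centre of the pot, half-way up. Leave it standing.
Mind the look-alikes: they are no part of the job. Leave any purple look-alike of the part that bears tube1_mouth alone. What is shaped like the part that bears pot1_c but blue is not meant.

How it is judged:
On the way, in this order (a step that is already met when the one before it is completed fails the run):
1. every sample tube's cap is pressed shut (value of joint each of tube1_cap, tube2_cap, tube3_cap, tube4_cap below 0.1 rad), for 0.2 s.
2. every logger stands on its battery end on the mat ((angle between logger1_c's own x axis and vertical below 0.12 rad or angle between logger1_c's own x axis and vertical above 3.02 rad) and height (world z) of each of logger1_cell, logger2_cell, logger3_cell below 0.05 m and height (world z) of logger1_c between 0.058 and 0.072 m and x of logger1_c in the frame of mat between -0.06 and 0.06 m and y of logger1_c in the frame of mat between -0.12 and 0.12 m and linear speed of each of logger1, logger2, logger3 below 0.03 m/s and (angle between logger2_c's own x axis and vertical below 0.12 rad or angle between logger2_c's own x axis and vertical above 3.02 rad) and height (world z) of logger2_c between 0.058 and 0.072 m and x of logger2_c in the frame of mat between -0.06 and 0.06 m and y of logger2_c in the frame of mat between -0.12 and 0.12 m and (angle between logger3_c's own x axis and vertical below 0.12 rad or angle between logger3_c's own x axis and vertical above 3.02 rad) and height (world z) of logger3_c between 0.058 and 0.072 m and x of logger3_c in the frame of mat between -0.06 and 0.06 m and y of logger3_c in the frame of mat between -0.12 and 0.12 m), for 0.3 s.
At the end, for the whole second after the job is handed in: Every cap is shut (under 0.1 rad open); every logger stands on the mat, upright to 0.12 rad, battery end down, its centre inside the mat's outline by 15 mm, at rest; the pots are upright (all of step 1 and all of step 2 and angle between each of pot1_c, pot2_c, pot3_c's own z axis and vertical below 0.5 rad); the robot touches nothing.
It fails at once if seedling pot 1 is knocked over (angle between pot1_c's own z axis and vertical above 0.7 rad).
It fails at once if seedling pot 2 is knocked over (angle between pot2_c's own z axis and vertical above 0.7 rad).
It fails at once if seedling pot 3 is knocked over (angle between pot3_c's own z axis and vertical above 0.7 rad).
Of tube1, tube2, tube3, tube4 only 3 to 4 are there at a start; the rules pass over those that are not, and their reading is None.
Of logger1, logger2, logger3 only 2 to 3 are there at a start; the rules pass over those that are not, and their reading is None.
At some moment in a run one of logger1, logger2, logger3 may be knocked a few centimetres aside while the robot is not near it.
Once in a run the grip may slacken for a moment while it holds something.
It also fails if it takes over 210 s, if anything falls off the work surface, if the arm or the gripper's body presses on something with over 40 N, if the wrist force passes 120 N, or if a joint passes its speed limit or range.

## Working session

There is one attempt and no reset: what is moved stays moved. The work goes in short steps, Python scripts to look and compute and a tool call to move; the robot and the scene stay as the last step left them, time stands still between calls to the robot, and variables do not carry over. Pictures are saved under pics/ and viewed, on a budget of 14 in all, crops included, one or two more only if the job needs it, and the job is handed in when it is done.

Besides the shell and the picture viewer there is one more tool, called after "Call:" in YAML: its name, and indented under it one key for each argument. drive_tool: Moves the arm, as the interface text tells. Its arguments: {"type":"object","properties":{"rows":{"type":"array","items":{"type":"array","items":{"type":"array","items":{"type":"number"}}}},"gripper":{"type":"number"}},"required":["rows"]}

```bash
mkdir -p pics; cat > h.py <<'E'
import numpy as np, cv2
from bench import sensors, optics, job, spotter
def cloud(p):
    f=240/np.tan(np.radians(p["fov_y"])/2); z=p["z_map"]
    v,u=np.mgrid[:480,:640]
    c=np.stack([(u-p["cx"])/f*z,(v-p["cy"])/f*z,z],-1)
    w=(c-np.array(p["t"]))@np.array(p["R"]); w[z==0]=np.nan
    return w
def save(p,n,crop=None,s=1):
    im=p["image"][...,::-1]
    if crop: l,t,r,b=crop; im=im[t:b,l:r]
    cv2.imwrite("pics/"+n,cv2.resize(im,None,fx=s,fy=s,interpolation=cv2.INTER_CUBIC))
E
python3 - <<'E'
from h import *
print(sensors.read_state())
p=optics.capture("top"); save(p,"top1.png"); w=cloud(p)
s=optics.capture("scene"); save(s,"scene1.png"); ws=cloud(s)
print(p["R"],p["t"],p["fov_y"])
for nm in ["logger1_c","tube1_mouth","tube1_cap","pot1_c","pot3_c","mat","rack_c"]:
  for P,W,l in((p,w,'top'),(s,ws,'scn')):
    for d in spotter.silhouettes(P,nm):
        r=d["region"]; q=W[r]; q=q[~np.isnan(q[:,0])]
        print(nm,l,round(d["score"],2),[int(x) for x in d["bbox"]],r.sum(),np.median(q,0).round(3),np.percentile(q,[2,98],axis=0).round(3).tolist(),P["image"][r].mean(0).astype(int))
E
```

```text
{'t': 0.0, 'joint_positions': array([ 1.12011094,  0.46945799, -0.04859354,  1.53370943,  0.02412657,
        1.14098043, -0.0823266 ]), 'qd': array([-0.00086538, -0.00154481, -0.00073364,  0.00200967,  0.00092844,
       -0.00098873,  0.00071261]), 'joint_efforts': array([-8.67194594e-04, -5.10304964e+01, -4.69256903e-02, -2.37714744e+01,
        1.06855924e-02,  7.49525934e-03, -2.48209687e-06]), 'tcp_pos': array([ 0.27610022, -0.61530622,  0.23024369]), 'ee_rot': array([-3.07012358e+00, -6.57263803e-01,  7.94927946e-04]), 'ft_force': array([-2.57938657e-01,  1.52549709e-04, -6.38647230e-01]), 'ft_torque': array([ 0.00400816,  0.00164697, -0.01074136]), 'width': 0.0854667674718386}
[[-0.02465388 -0.99952582  0.01844764]
 [-0.98543337  0.02119201 -0.16873641]
 [ 0.16826546 -0.02233893 -0.98548856]] [-0.13422993  0.57976766  1.32416016] 42.67882313235626
logger1_c top 0.61 [232, 258, 288, 284] 1207 [ 0.507 -0.016  0.047] [[0.484, -0.07, 0.005], [0.535, 0.043, 0.089]] [124 128 130]
logger1_c scn 0.75 [322, 188, 372, 230] 1165 [ 0.519 -0.02   0.043] [[0.485, -0.075, 0.001], [0.534, 0.0
[... 2967 characters left out ...]
8, 303] 2082 [ 0.698 -0.085  0.056] [[0.64, -0.174, 0.002], [0.72, 0.05, 0.073]] [22 21 22]
mat scn 0.36 [324, 192, 369, 230] 1131 [ 0.518 -0.021  0.043] [[0.485, -0.075, 0.003], [0.534, 0.039, 0.086]] [81 83 85]
rack_c top 0.61 [116, 213, 179, 239] 1329 [0.614 0.233 0.047] [[0.593, 0.178, 0.007], [0.641, 0.295, 0.09]] [107 110 111]
rack_c top 0.57 [223, 175, 331, 220] 2030 [ 0.665 -0.05   0.07 ] [[0.639, -0.165, 0.006], [0.714, 0.06, 0.077]] [46 45 45]
rack_c scn 0.98 [332, 222, 425, 300] 2050 [ 0.698 -0.087  0.056] [[0.641, -0.175, 0.003], [0.719, 0.051, 0.073]] [22 21 22]
rack_c scn 0.43 [318, 147, 342, 185] 602 [0.381 0.033 0.059] [[0.347, 0.009, 0.006], [0.402, 0.066, 0.093]] [66 60 39]
```

```bash
python3 - <<'E'
import cv2
a=cv2.imread("pics/top1.png")[130:350,80:560]; cv2.imwrite("pics/v1.png",cv2.resize(a,(800,367),interpolation=cv2.INTER_CUBIC))
E
```

```text
(no output)
```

View pics/v1.png

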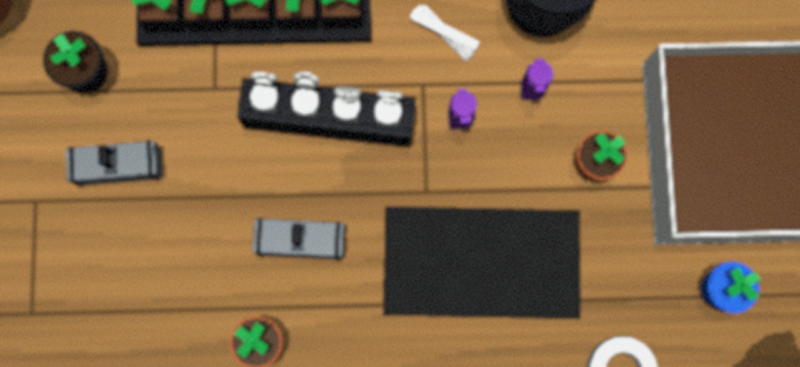

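View pics/scene1.png

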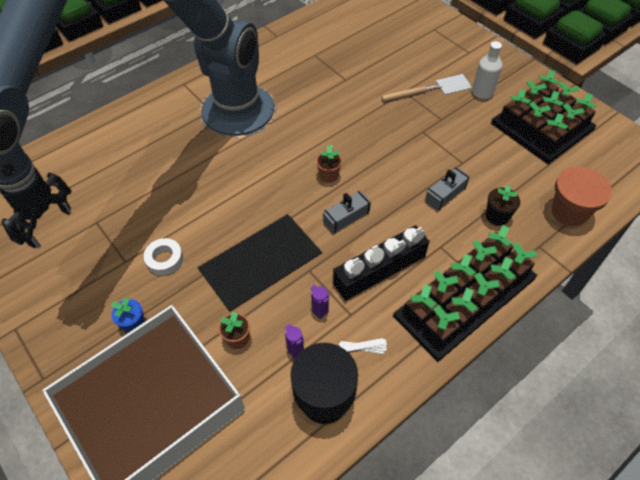

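Two loggers, at (0.51,-0.015) and (0.61,0.235), lie left of the mat. The rack has 4 tubes with white caps standing open on the far side, at top px about (303..266,190). The two purple tubes are look-alikes, and the blue pot isn't meant. Next I'll measure the rack, loggers and mat precisely.

```bash
python3 - <<'E'
from h import *
def rect(q):
    (c,s,a)=cv2.minAreaRect((q[:,:2]*1000).astype(np.float32)); return np.round(c,1),np.round(s,1),round(a,2)
for cam in("top","scene"):
    p=optics.capture(cam); w=cloud(p).reshape(-1,3); im=p["image"].reshape(-1,3).astype(int)
    g=im.sum(1)
    def box(x0,x1,y0,y1,z0,z1): return (w[:,0]>x0)&(w[:,0]<x1)&(w[:,1]>y0)&(w[:,1]<y1)&(w[:,2]>z0)&(w[:,2]<z1)
    print(cam,"rack",rect(w[box(.6,.76,-.2,.1,.062,.078)&(g<250)]))
    for n,b in(("A",(.45,.57,-.1,.07)),("B",(.56,.68,.14,.33))):
        print(n,rect(w[box(*b,.038,.052)]),"handle",w[box(*b,.07,.1)].mean(0).round(4),box(*b,.07,.1).sum())
    m=box(.35,.6,-.45,-.1,.001,.012)&(g<180); print("mat",rect(w[m]))
    q=w[box(.63,.77,-.18,.07,.1,.15)&(g>250)]
    for k in range(4):
        y=-.14+k*.0553; r=q[abs(q[:,1]-y)<.026]; print("cap",len(r),r.mean(0).round(3),r[np.argmax(r[:,2])].round(3),np.percentile(r,[3,97],axis=0).round(3).tolist())
    t=w[box(.74,.85,-.2,.2,.03,.3)]; print("behind x min by z", [(round(z,2),t[(t[:,2]>z)][:,0].min().round(3) if (t[:,2]>z).any() else None) for z in(.03,.06,.09,.12,.15)])
    t=w[box(.3,.45,-.03,.12,.03,.3)];print("pot2",t.mean(0).round(3),t.max(0).round(3),t.min(0).round(3))
E
```

```text
top rack (array([679.1, -53.3]), array([236.2,  56.4]), 82.25)
A (array([509.3, -12.2]), array([120.5,  47.4]), 86.19) handle [ 0.5078 -0.0126  0.088 ] 74
B (array([618.9, 237.9]), array([ 49. , 121.2]), 3.87) handle [0.6169 0.2371 0.0865] 82
mat (array([ 501.4, -269.1]), array([283.3, 203.6]), 87.4)
cap 75 [ 0.681 -0.138  0.123] [ 0.678 -0.142  0.139] [[0.675, -0.153, 0.112], [0.688, -0.123, 0.138]]
cap 94 [ 0.686 -0.083  0.119] [ 0.682 -0.078  0.135] [[0.678, -0.097, 0.104], [0.697, -0.069, 0.135]]
cap 116 [ 0.704 -0.03   0.121] [ 0.706 -0.026  0.14 ] [[0.698, -0.044, 0.104], [0.71, -0.016, 0.138]]
cap 95 [0.708 0.024 0.121] [0.71  0.032 0.14 ] [[0.702, 0.01, 0.102], [0.714, 0.04, 0.136]]
behind x min by z [(0.03, np.float64(0.798)), (0.06, np.float64(0.801)), (0.09, np.float64(0.802)), (0.12, None), (0.15, None)]
pot2 [0.372 0.041 0.071] [0.405 0.075 0.101] [0.339 0.009 0.053]
scene rack (array([678.6, -56.6]), array([237.9,  58.4]), 81.51)
A (array([507.1, -15. ]), array([121.5,  51.1]), 86.46) handle [ 0.509  -0.0162  0.0825] 68
B (array([616.8, 234.6]), array([ 48.9, 124.2]), 2.92) handle [0.6176 0.2338 0.0824] 73
mat (array([ 473.7, -262.9]), array([269.1, 150.3]), 87.59)
cap 144 [ 0.683 -0.141  0.116] [ 0.676 -0.142  0.134] [[0.675, -0.155, 0.102], [0.69, -0.126, 0.132]]
cap 159 [ 0.687 -0.086  0.114] [ 0.677 -0.082  0.133] [[0.677, -0.101, 0.101], [0.697, -0.071, 0.131]]
cap 102 [ 0.706 -0.035  0.117] [ 0.705 -0.038  0.135] [[0.696, -0.047, 0.102], [0.71, -0.02, 0.133]]
cap 117 [0.71  0.021 0.117] [0.708 0.023 0.136] [[0.7, 0.008, 0.102], [0.715, 0.037, 0.134]]
behind x min by z [(0.03, np.float64(0.798)), (0.06, np.float64(0.798)), (0.09, np.float64(0.798)), (0.12, None), (0.15, None)]
pot2 [0.377 0.035 0.063] [0.405 0.071 0.1  ] [0.336 0.006 0.03 ]
```

Plan: close the gripper, yaw it to the rack, then sweep each cap over from the hinge side and press down. I start with the yaw and the approach.

Call:
drive_tool:
  rows:
    - [[0,0,0,0,0,0.141],[0,0,0,0,0,0.141],[0,0,0,0,0,0.141],[0,0,0,0,0,0.141],[0.027,-0.038,0,0,0,0],[0.027,-0.038,0,0,0,0],[0.027,-0.038,0,0,0,0],[0.027,-0.038,0,0,0,0],[0.027,-0.038,0,0,0,0],[0.027,-0.038,0,0,0,0]]
  gripper: 1

```text
t: 1.9
tcp_pos: [0.4702, -0.4116, 0.2316]
ee_rot: [3.133, -0.223, 0.001]
ft_force: [0.4, -0.8, 0.4]
width: -0.0
```

```bash
cat >> h.py <<'E'
from scipy.spatial.transform import Rotation as Ro
def Rtool(yaw): # tool down, tool x at yaw (deg)
    c,s=np.cos(np.radians(yaw)),np.sin(np.radians(yaw)); return np.array([[c,s,0],[s,-c,0],[0,0,-1.]])
def to(pos,R=None):
    st=sensors.read_state(); R0=Ro.from_rotvec(st["ee_rot"]).as_matrix()
    print("t",round(st["t"],1),"tcp",st["tcp_pos"].round(4),"F",st["ft_force"].round(1),"w",round(st["width"],4),"q",np.round(st["joint_positions"],2))
    if R is not None: print(" turn(tool)",Ro.from_matrix(R0.T@R).as_rotvec().round(4)); R0=R
    print(" shift (tool axes, after turn)",(R0.T@(np.array(pos)-st["tcp_pos"])).round(4))
E
python3 -c "
from h import *
to([.721,-.144,.20],Rtool(-8.1))"
```

```text
t 1.9 tcp [ 0.4702 -0.4116  0.2316] F [ 0.4 -0.8  0.4] w -0.0 q [ 0.66  0.39 -0.01  1.66  0.    1.09 -1.06]
 turn(tool) [ 0.0003 -0.0006 -0.0009]
 shift (tool axes, after turn) [ 0.2106 -0.3003  0.0316]
```

Call:
drive_tool:
  rows:
    - [[0.026,-0.0375,0.004,0,0,0],[0.026,-0.0375,0.004,0,0,0],[0.026,-0.0375,0.004,0,0,0],[0.026,-0.0375,0.004,0,0,0],[0.026,-0.0375,0.004,0,0,0],[0.026,-0.0375,0.004,0,0,0],[0.027,-0.0375,0.004,0,0,0],[0.027,-0.0375,0.004,0,0,0],[0,0,0,0,0,0],[0,0,0,0,0,0]]

```text
t: 2.9
tcp_pos: [0.7199, -0.1441, 0.1986]
ee_rot: [-3.134, 0.218, 0.002]
ft_force: [-0.3, -0.5, -0.5]
width: 0.0004
```

```bash
python3 -c "
from h import *
to([.721,-.144,.115],Rtool(-8.1))"
```

```text
t 2.9 tcp [ 0.7199 -0.1441  0.1986] F [-0.3 -0.5 -0.5] w 0.0004 q [ 0.19  0.59 -0.08  1.4   0.05  1.15 -1.61]
 turn(tool) [-0.0002  0.001   0.0022]
 shift (tool axes, after turn) [ 0.0011 -0.0002  0.0836]
```

Call:
drive_tool:
  rows:
    - [[0,0,0.042,0,0,0],[0,0,0.042,0,0,0],[-0.013,0,0,0,0,0],[-0.013,0,0,0,0,0],[-0.014,0,0,0,0,0],[-0.014,0,0,0,0,0],[0,0,0.006,0,0,0],[0,0,0.006,0,0,0],[0,0,0.006,0,0,0],[0,0,0.001,0,0,0]]

```text
t: 3.9
tcp_pos: [0.6661, -0.1394, 0.097]
ee_rot: [3.132, -0.224, -0.001]
ft_force: [-4.9, -0.4, 12.8]
width: -0.0002
```

```bash
python3 -c "
from h import *
to([.6675,-.137,.0955])
p=optics.capture('wrist'); save(p,'wr1.png')"
```

```text
t 3.9 tcp [ 0.6661 -0.1394  0.097 ] F [-4.9 -0.4 12.8] w -0.0002 q [ 0.2   0.61 -0.08  1.64  0.06  0.9  -1.62]
 shift (tool axes, after turn) [ 0.0011 -0.0026  0.0015]
```

View pics/wr1.png

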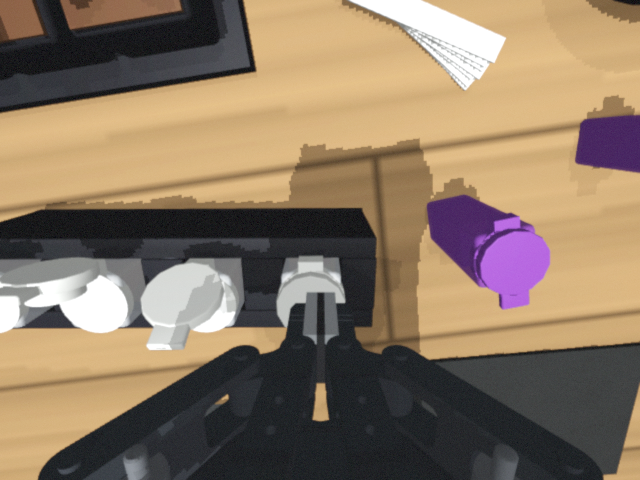

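Cap 1 is shut: the wrist view shows the fingers pressing its disc at about (318,290), with 13 N. Next are caps 2 to 4.

Call:
drive_tool:
  rows:
    - [[0,0,-0.03,0,0,0],[0,0,-0.03,0,0,0],[0.027,-0.0275,0,0,0,0],[0.027,-0.0275,0,0,0,0],[0,0,0.04,0,0,0],[-0.013,0,0,0,0,0],[-0.013,0,0,0,0,0],[-0.014,0,0,0,0,0],[-0.014,0,0,0,0,0],[0,0,0.006,0,0,0]]

```text
t: 4.95
tcp_pos: [0.6735, -0.0838, 0.1103]
ee_rot: [3.134, -0.223, 0.0]
ft_force: [0.4, -0.6, 1.0]
width: -0.0003
```

Call:
drive_tool:
  rows:
    - [[0,0,0.006,0,0,0],[0,0,0.007,0,0,0],[0,0,0,0,0,0],[0,0,-0.03,0,0,0],[0,0,-0.03,0,0,0],[0.027,-0.0275,0,0,0,0],[0.027,-0.0275,0,0,0,0],[0,0,0.04,0,0,0],[-0.013,0,0,0,0,0],[-0.013,0,0,0,0,0]]

```text
t: 5.95
tcp_pos: [0.709, -0.033, 0.1137]
ee_rot: [3.134, -0.222, -0.005]
ft_force: [1.2, -0.2, 0.4]
width: 0.0002
```

Call:
drive_tool:
  rows:
    - [[-0.014,0,0,0,0,0],[-0.014,0,0,0,0,0],[0,0,0.006,0,0,0],[0,0,0.006,0,0,0],[0,0,0.007,0,0,0],[0,0,0,0,0,0],[0,0,-0.03,0,0,0],[0,0,-0.03,0,0,0],[0.027,-0.0275,0,0,0,0],[0.027,-0.0275,0,0,0,0]]

```text
t: 6.95
tcp_pos: [0.7445, 0.0163, 0.1594]
ee_rot: [3.133, -0.227, 0.004]
ft_force: [0.2, -0.0, -0.1]
width: 0.0005
```

Call:
drive_tool:
  rows:
    - [[0,0,0.04,0,0,0],[-0.013,0,0,0,0,0],[-0.013,0,0,0,0,0],[-0.014,0,0,0,0,0],[-0.014,0,0,0,0,0],[0,0,0.006,0,0,0],[0,0,0.006,0,0,0],[0,0,0.007,0,0,0],[0,0,0,0,0,0],[0,0,0,0,0,0]]

```text
t: 7.95
tcp_pos: [0.6896, 0.0249, 0.0985]
ee_rot: [3.133, -0.224, -0.001]
ft_force: [-0.5, 0.6, 0.5]
width: 0.0001
```

Call:
drive_tool:
  rows:
    - [[0,0,0.003,0,0,0],[0,0,0,0,0,0],[0,0,0,0,0,0],[0,0,0,0,0,0],[0,0,0,0,0,0],[0,0,0,0,0,0],[0,0,0,0,0,0],[0,0,0,0,0,0],[0,0,0,0,0,0],[0,0,0,0,0,0]]

```text
t: 8.95
tcp_pos: [0.6901, 0.025, 0.0971]
ee_rot: [-3.134, 0.223, -0.003]
ft_force: [0.1, -0.0, 5.6]
width: -0.0002
```

Call:
drive_tool:
  rows:
    - [[0,0,-0.03,0,0,0],[0,0,-0.04,0,0,0],[0,0,-0.04,0,0,0],[-0.04,0.02,0,0,0,0],[-0.04,0.02,0,0,0,0],[-0.04,0.02,0,0,0,0],[-0.03,0.02,0,0,0,0],[0,0,0,0,0,0],[0,0,0,0,0,0],[0,0,0,0,0,0]]
  gripper: 0.3

```text
t: 9.95
tcp_pos: [0.5305, -0.0322, 0.2063]
ee_rot: [-3.133, 0.222, -0.001]
ft_force: [0.7, -1.1, -0.5]
width: 0.0599
```

```bash
cat > look.py <<'E'
from h import *
def rect(q):
    (c,s,a)=cv2.minAreaRect((q[:,:2]*1000).astype(np.float32)); return np.round(c,1),np.round(s,1),round(a,2)
def caps(cam):
    p=optics.capture(cam); w=cloud(p).reshape(-1,3); g=p["image"].reshape(-1,3).astype(int)
    for k,(x,y) in enumerate([(.6675,-.137),(.675,-.082),(.683,-.028),(.6905,.027)]):
        d=w[:,:2]-[x,y]; a=d@[.99,-.141]; b=d@[.141,.99]
        m=(abs(a)<.03)&(abs(b)<.025)&(w[:,2]>.08)&(w[:,2]<.15)&(g.min(1)>80)
        r=w[m]; print(cam,"cap",k+1,len(r),"z50/98",np.percentile(r[:,2],[50,98]).round(3),"a,b mean",a[m].mean().round(4),b[m].mean().round(4))
    return p
def logs(cam,boxes):
    p=optics.capture(cam); w=cloud(p).reshape(-1,3)
    for n,b in boxes.items():
        B=lambda z0,z1:w[(w[:,0]>b[0])&(w[:,0]<b[1])&(w[:,1]>b[2])&(w[:,1]<b[3])&(w[:,2]>z0)&(w[:,2]<z1)]
        print(cam,n,rect(B(.038,.052)),"handle",B(.07,.1).mean(0).round(4),len(B(.07,.1)))
    return p
BX={"A":(.43,.58,-.11,.09),"B":(.54,.70,.12,.35)}
E
python3 - <<'E'
from look import *
to([.5,0,.3])
p=caps("top"); save(p,"top2.png",(200,150,360,300),4); s=caps("scene"); logs("scene",BX);logs("top",BX)
E
```

```text
t 9.9 tcp [ 0.5305 -0.0322  0.2063] F [ 0.7 -1.1 -0.5] w 0.0599 q [ 0.07  0.26 -0.11  1.9   0.03  0.98 -1.76]
 shift (tool axes, after turn) [-0.0346 -0.0276 -0.0937]
top cap 1 236 z50/98 [0.098 0.104] a,b mean -0.0004 0.0015
top cap 2 239 z50/98 [0.098 0.104] a,b mean -0.0006 0.0007
top cap 3 115 z50/98 [0.098 0.104] a,b mean 0.0091 0.0035
top cap 4 205 z50/98 [0.098 0.104] a,b mean 0.0029 0.0006
scene cap 1 243 z50/98 [0.096 0.101] a,b mean 0.0017 -0.0026
scene cap 2 230 z50/98 [0.095 0.1  ] a,b mean 0.0013 -0.0032
scene cap 3 230 z50/98 [0.095 0.1  ] a,b mean 0.0009 -0.0031
scene cap 4 224 z50/98 [0.095 0.101] a,b mean 0.0015 -0.0039
scene A (array([507.1, -15.4]), array([120.2,  51.6]), 86.23) handle [ 0.5095 -0.0166  0.0833] 66
scene B (array([615.9, 234. ]), array([ 49.3, 126.3]), 4.4) handle [0.6177 0.2336 0.0829] 71
top A (array([505.8, -62.4]), array([20.2, 47.3]), 89.15) handle [nan nan nan] 0
top B (array([618.6, 238. ]), array([ 48.6, 121.9]), 3.53) handle [0.617  0.2371 0.0869] 82look.py:15: RuntimeWarning: Mean of empty slice.
  print(cam,n,rect(B(.038,.052)),"handle",B(.07,.1).mean(0).round(4),len(B(.07,.1)))
  ret = um.true_divide(
```

View pics/top2.png

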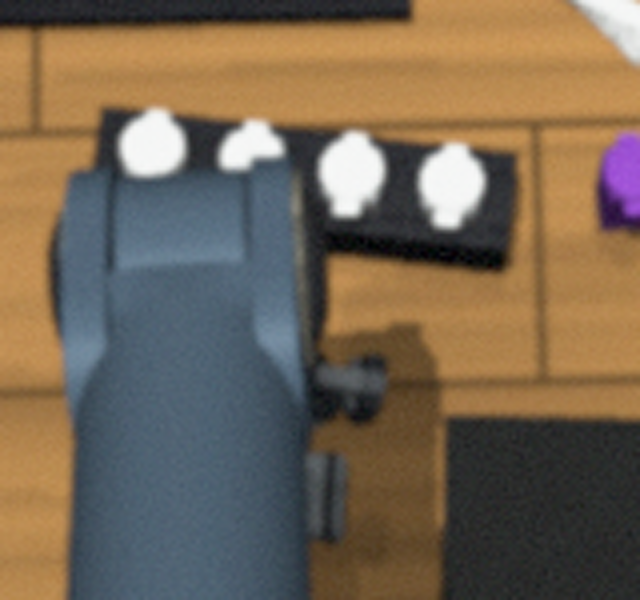

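All four caps are shut (tops at about 0.097) and both loggers are where they were. Before grasping I'll check in free air, over the mat, which way the tool can tilt to horizontal.

Call:
drive_tool:
  rows:
    - [[-0.008,0.0395,-0.0157,0,0,0],[-0.008,0.0395,-0.0157,0,0,0],[-0.008,0.0395,-0.0157,0,0,0],[-0.008,0.0395,-0.0157,0,0,0],[-0.008,0.0395,-0.0157,0,0,0],[-0.008,0.0395,-0.0157,0,0,0],[0,0,0,0.14,0,0],[0,0,0,0.14,0,0],[0,0,0,0.14,0,0],[0,0,0,0.14,0,0]]

```text
t: 11.15
tcp_pos: [0.4492, -0.2613, 0.3013]
ee_rot: [-2.572, 0.182, -0.056]
ft_force: [0.2, -0.0, -0.6]
width: 0.0598
```

Call:
drive_tool:
  rows:
    - [[0,0,0,0.14,0,0],[0,0,0,0.14,0,0],[0,0,0,0.14,0,0],[0,0,0,0.14,0,0],[0,0,0,0.14,0,0],[0,0,0,0.14,0,0],[0,0,0,0.14,0,0],[0,0,0,0,0,0],[0,0,0,0,0,0],[0,0,0,0,0,0]]

```text
t: 12.15
tcp_pos: [0.449, -0.2607, 0.3016]
ee_rot: [-1.603, 0.112, -0.112]
ft_force: [-0.3, -0.3, 0.3]
width: 0.0596
```

```bash
python3 - <<'E'
from look import *
to([.45,-.26,.07])
st=sensors.read_state(); print(Ro.from_rotvec(st["ee_rot"]).as_matrix().round(2))
E
```

```text
t 12.2 tcp [ 0.449  -0.2607  0.3016] F [-0.3 -0.3  0.3] w 0.0596 q [ 0.97  0.74 -0.13  1.64 -0.93  1.98 -0.65]
 shift (tool axes, after turn) [0.0003 0.2315 0.0088]
[[ 0.99 -0.    0.14]
 [-0.14 -0.03  0.99]
 [ 0.   -1.   -0.03]]
```

Call:
drive_tool:
  rows:
    - [[0,0,0,-0.148,0,0],[0,0,0,-0.148,0,0],[0,0,0,-0.148,0,0],[0,0,0,-0.148,0,0],[0,0,0,-0.148,0,0],[0,0,0,-0.148,0,0],[0,0,0,-0.148,0,0],[0,0,0,-0.148,0,0],[0,0,0,-0.148,0,0],[0,0,0,-0.148,0,0]]

```text
t: 13.15
tcp_pos: [0.4493, -0.2607, 0.3047]
ee_rot: [-3.083, 0.218, -0.019]
ft_force: [-0.4, -0.0, -0.1]
width: 0.0597
```

Call:
drive_tool:
  rows:
    - [[0,0,0,-0.148,0,0],[0,0,0,-0.148,0,0],[0,0,0,-0.148,0,0],[0,0,0,-0.148,0,0],[0,0,0,-0.148,0,0],[0,0,0,-0.148,0,0],[0,0,0,-0.148,0,0],[0,0,0,-0.148,0,0],[0,0,0,-0.148,0,0],[0,0,0,-0.148,0,0]]

```text
t: 14.15
tcp_pos: [0.4498, -0.259, 0.3033]
ee_rot: [1.714, -0.124, -0.096]
ft_force: [-0.2, -1.5, -1.2]
width: 0.0598
```

```bash
python3 - <<'E'
from look import *
R=Rtool(-8.1)@Ro.from_rotvec([-np.pi/2,0,0]).as_matrix()
to([.45,-.26,.30],R)
st=sensors.read_state(); print(Ro.from_rotvec(st["ee_rot"]).as_matrix().round(2))
E
```

```text
t 14.2 tcp [ 0.4498 -0.259   0.3033] F [-0.2 -1.5 -1.2] w 0.0598 q [-0.12  0.44 -0.07  2.12  1.25  1.64 -2.61]
 turn(tool) [-0.1468 -0.0037 -0.0075]
 shift (tool axes, after turn) [ 0.0003 -0.0033  0.001 ]
[[ 0.99 -0.03 -0.14]
 [-0.14 -0.14 -0.98]
 [ 0.01  0.99 -0.15]]
```

Tilting towards -y is comfortable for joint 5, but joint 7 is at its limit with this hand orientation. So I'll use the half-turned tool, with tool y towards +y. I undo the tilt and turn round above logger A.

Call:
drive_tool:
  rows:
    - [[0,0,0,0.142,0,0],[0,0,0,0.142,0,0],[0,0,0,0.142,0,0],[0,0,0,0.142,0,0],[0,0,0,0.142,0,0],[0,0,0,0.142,0,0],[0,0,0,0.142,0,0],[0,0,0,0.142,0,0],[0,0,0,0.142,0,0],[0,0,0,0.142,0,0]]
  gripper: 0.3

```text
t: 15.15
tcp_pos: [0.4495, -0.2602, 0.3049]
ee_rot: [-3.131, 0.22, -0.014]
ft_force: [0.3, -0.3, -0.5]
width: 0.0593
```

Call:
drive_tool:
  rows:
    - [[0,0,0,0,0,-0.148],[0,0,0,0,0,-0.148],[0,0,0,0,0,-0.148],[0,0,0,0,0,-0.148],[0,0,0,0,0,-0.148],[0,0,0,0,0,-0.148],[0,0,0,0,0,-0.148],[0,0,0,0,0,-0.148],[0,0,0,0,0,-0.148],[0,0,0,0,0,-0.148]]

```text
t: 16.15
tcp_pos: [0.4489, -0.2601, 0.3034]
ee_rot: [2.453, 1.954, 0.002]
ft_force: [-0.3, 0.4, -0.0]
width: 0.0596
```

Call:
drive_tool:
  rows:
    - [[0,0,0,0,0,-0.148],[0,0,0,0,0,-0.148],[0,0,0,0,0,-0.148],[0,0,0,0,0,-0.148],[0,0,0,0,0,-0.148],[0,0,0,0,0,-0.148],[0,0,0,0,0,-0.148],[0,0,0,0,0,-0.148],[0,0,0,0,0,-0.148],[0,0,0,0,0,-0.148]]

```text
t: 17.15
tcp_pos: [0.4489, -0.2601, 0.3033]
ee_rot: [0.494, 3.098, -0.005]
ft_force: [-0.2, 0.6, -0.2]
width: 0.0597
```

```bash
python3 - <<'E'
from look import *
to([.508,-.0145,.15],Rtool(176.3))
E
```

```text
t 17.1 tcp [ 0.4489 -0.2601  0.3033] F [-0.2  0.6 -0.2] w 0.0597 q [ 0.72  0.17 -0.32  1.79  0.06  1.18  1.64]
 turn(tool) [-0.0028  0.0048 -0.2518]
 shift (tool axes, after turn) [-0.0431  0.2489  0.1533]
```

Call:
drive_tool:
  rows:
    - [[0,0,0,0,0,-0.126],[0,0,0,0,0,-0.126],[-0.0054,0.0311,0.019,0,0,0],[-0.0054,0.0311,0.019,0,0,0],[-0.0054,0.0311,0.019,0,0,0],[-0.0054,0.0311,0.019,0,0,0],[-0.0054,0.0311,0.019,0,0,0],[-0.0054,0.0311,0.019,0,0,0],[-0.0054,0.0311,0.019,0,0,0],[-0.0054,0.0311,0.019,0,0,0]]

```text
t: 18.15
tcp_pos: [0.5107, -0.0141, 0.1505]
ee_rot: [0.111, 3.134, -0.003]
ft_force: [0.1, -0.3, 0.1]
width: 0.0597
```

```bash
python3 - <<'E'
from look import *
to([.508,-.0145,.052],Rtool(176.3))
logs("scene",BX)
p=logs("wrist",BX); save(p,"wr2.png")
E
```

```text
t 18.1 tcp [ 0.5107 -0.0141  0.1505] F [ 0.1 -0.3  0.1] w 0.0597 q [ 0.33  0.33 -0.47  1.99  0.2   0.86  1.25]
 turn(tool) [-0.0017  0.0058 -0.0064]
 shift (tool axes, after turn) [ 0.0026 -0.0006  0.0985]
scene A (array([507.7, -15.5]), array([120.5,  50.6]), 86.08) handle [ 0.5093 -0.0164  0.0824] 68
scene B (array([616.1, 235. ]), array([ 49. , 126.9]), 3.93) handle [0.6183 0.2336 0.083 ] 72
wrist A (array([506.9, -11.1]), array([120.2,  47.4]), 85.64) handle [ 0.5048 -0.0108  0.0853] 739
wrist B (array([618. , 220.9]), array([48.2, 84.4]), 4.28) handle [0.6189 0.234  0.074 ] 154
```

View pics/wr2.png

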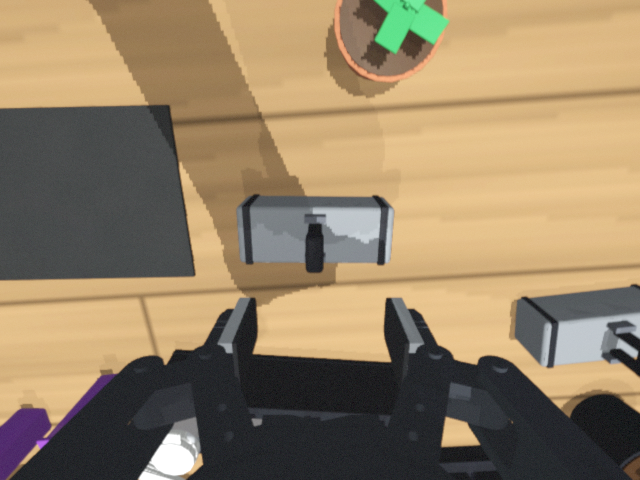

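The wrist view shows logger A's handle at about (315,245), midway between the fingers. The black pot (pot3) is at the lower right and pot2 is at the top. I go down and grasp.

Call:
drive_tool:
  rows:
    - [[0.0035,0.0005,0.0245,0,0,0],[0,0,0.0245,0,0,0],[0,0,0.0245,0,0,0],[0,0,0.0245,0,0,0],[0,0,0,0,0,0],[0,0,0,0,0,0],[0,0,0,0,0,0],[0,0,0,0,0,0],[0,0,0,0,0,0],[0,0,0,0,0,0]]

```text
t: 19.25
tcp_pos: [0.5063, -0.0149, 0.0511]
ee_rot: [0.113, 3.138, -0.0]
ft_force: [-0.0, -0.1, 0.7]
width: 0.0597
```

Call:
drive_tool:
  rows:
    - [[0,0,0,0,0,0],[0,0,0,0,0,0],[0,0,0,0,0,0],[0,0,0,0,0,0],[0,0,0,0,0,0],[0,0,0,0,0,0],[0,0,0,0,0,0],[0,0,0,0,0,0],[0,0,0,0,0,0],[0,0,0,0,0,0]]
  gripper: 1

```text
t: 20.25
tcp_pos: [0.5064, -0.0138, 0.0508]
ee_rot: [0.112, 3.139, 0.002]
ft_force: [-0.1, 5.4, 3.4]
width: 0.011
```

Call:
drive_tool:
  rows:
    - [[0,0,-0.01,0,0,0],[0,0,-0.015,0,0,0],[0,0,-0.02,0,0,0],[0,0,-0.02,0,0,0],[0,0,-0.02,0,0,0],[0,0,-0.015,0,0,0],[0,0,0,0,0,0],[0,0,0,0,0,0],[0,0,0,0,0,0],[0,0,0,0,0,0]]

```text
t: 21.25
tcp_pos: [0.505, -0.0152, 0.1493]
ee_rot: [-0.113, -3.137, 0.0]
ft_force: [0.4, 0.1, -4.2]
width: 0.0113
```

```bash
cat >> look.py <<'E'
def tiltfit(cam,b):
    p=optics.capture(cam); w=cloud(p).reshape(-1,3); im=p["image"].reshape(-1,3).astype(int)
    m=(w[:,0]>b[0])&(w[:,0]<b[1])&(w[:,1]>b[2])&(w[:,1]<b[3])&(w[:,2]>b[4])&(w[:,2]<b[5])&(np.ptp(im,axis=1)<25)
    q=w[m]
    for y in np.arange(b[2],b[3],.02):
        r=q[(q[:,1]>y)&(q[:,1]<y+.02)]
        if len(r)>8: print(cam,"y %.3f"%y,len(r),"zmin/max",np.percentile(r[:,2],[3,97]).round(3),"x",r[:,0].mean().round(3))
    return p
E
python3 - <<'E'
from look import *
to([.507,-.014,.152],Rtool(176.3)); print(sensors.read_state()["ft_torque"].round(3))
p=tiltfit("scene",(.44,.58,-.10,.08,.05,.2)); save(p,"sc3.png",(240,120,440,270),4)
E
```

```text
t 21.2 tcp [ 0.505  -0.0152  0.1493] F [ 0.4  0.1 -4.2] w 0.0113 q [ 0.34  0.33 -0.48  2.    0.2   0.86  1.25]
 turn(tool) [-0.0004 -0.0025 -0.0073]
 shift (tool axes, after turn) [-0.0019  0.0013 -0.0027]
[-0.064  0.011  0.026]
scene y -0.100 129 zmin/max [0.121 0.149] x 0.506
scene y -0.080 242 zmin/max [0.119 0.163] x 0.509
scene y -0.060 187 zmin/max [0.112 0.195] x 0.513
scene y -0.040 265 zmin/max [0.108 0.197] x 0.515
scene y -0.020 217 zmin/max [0.101 0.198] x 0.52
scene y 0.000 144 zmin/max [0.092 0.196] x 0.522
scene y 0.020 98 zmin/max [0.101 0.135] x 0.515
```

View pics/sc3.png

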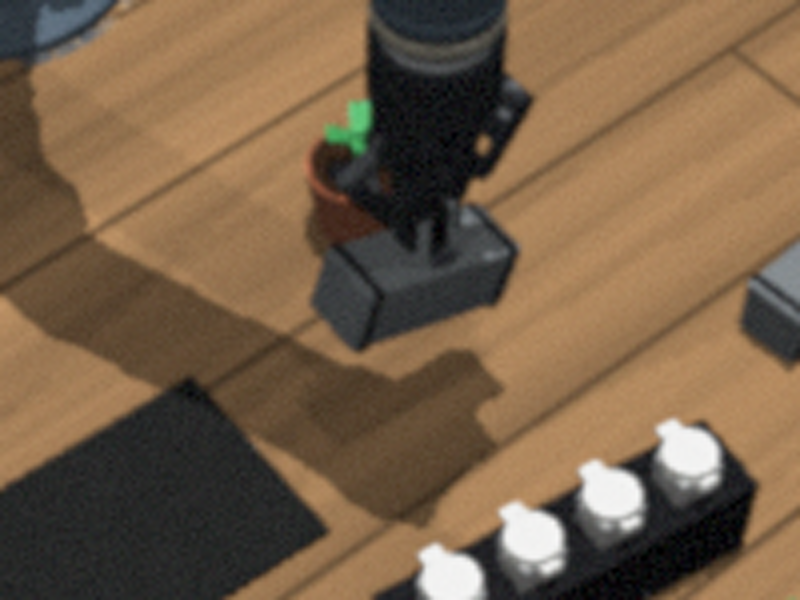

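Logger A is lifted and its +y end hangs lower: the box bottom is at z 0.092 there and 0.121 at the other end. So the battery is at the +y end, which is tool +y, the right side for the comfortable tilt. I carry it over the mat and tilt.

Call:
drive_tool:
  rows:
    - [[0,0,-0.02,0,0,0],[0,0,-0.03,0,0,0],[0.002,-0.038,-0.01,0,0,0],[0.002,-0.038,-0.01,0,0,0],[0.002,-0.038,-0.01,0,0,0],[0.002,-0.038,-0.01,0,0,0],[0.002,-0.038,-0.01,0,0,0],[0.002,-0.038,-0.01,0,0,0],[0.002,-0.038,-0.01,0,0,0],[0.002,-0.038,-0.01,0,0,0]]

```text
t: 22.3
tcp_pos: [0.4675, -0.3182, 0.2802]
ee_rot: [-0.112, -3.138, -0.001]
ft_force: [1.6, 0.3, -5.0]
width: 0.0111
```

Call:
drive_tool:
  rows:
    - [[0,0,0,0.1,0,0],[0,0,0,0.1,0,0],[0,0,0,0.1,0,0],[0,0,0,0.1,0,0],[0,0,0,0.1,0,0],[0,0,0,0.1,0,0],[0,0,0,0.1,0,0],[0,0,0,0.1,0,0],[0,0,0,0.1,0,0],[0,0,0,0.1,0,0]]

```text
t: 23.3
tcp_pos: [0.4686, -0.3157, 0.2796]
ee_rot: [-0.097, -2.726, 1.491]
ft_force: [-0.7, 0.4, -4.6]
width: 0.0115
```

```bash
cat >> h.py <<'E'
def Rt(yaw,tilt): return Rtool(yaw)@Ro.from_rotvec([np.radians(tilt),0,0]).as_matrix()
E
python3 - <<'E'
from look import *
to([.47,-.315,.2],Rt(177.5,83))
E
```

```text
t 23.3 tcp [ 0.4686 -0.3157  0.2796] F [-0.7  0.4 -4.6] w 0.0115 q [ 0.27  0.3  -0.28  2.05  1.16  1.28  0.84]
 turn(tool) [ 0.4478 -0.0251 -0.01  ]
 shift (tool axes, after turn) [-0.0014  0.0791  0.0089]
```

Call:
drive_tool:
  rows:
    - [[0,0,0,0.112,-0.006,0],[0,0,0,0.112,-0.006,0],[0,0,0,0.112,-0.006,0],[0,0,0,0.112,-0.006,0],[0,0.0345,0.004,0,0,0],[0,0.0345,0.004,0,0,0],[0,0.0345,0.004,0,0,0],[0,0.0345,0.004,0,0,0],[0,0.0345,0.004,0,0,0],[0,0,0,0,0,0]]

```text
t: 24.3
tcp_pos: [0.4694, -0.3146, 0.1006]
ee_rot: [-0.057, -2.337, 2.052]
ft_force: [0.5, 0.5, -4.5]
width: 0.011
```

```bash
python3 - <<'E'
from look import *
to([.47,-.315,.066],Rt(177.5,83))
p=tiltfit("scene",(.40,.54,-.42,-.25,.007,.25)); save(p,"sc4.png",(170,140,370,290),4)
E
```

```text
t 24.3 tcp [ 0.4694 -0.3146  0.1006] F [ 0.5  0.5 -4.5] w 0.011 q [ 0.09  0.86 -0.19  2.14  1.49  1.6   0.14]
 turn(tool) [ 0.0076 -0.0047 -0.001 ]
 shift (tool axes, after turn) [-0.0006  0.0343  0.0046]
scene y -0.400 136 zmin/max [0.007 0.14 ] x 0.474
scene y -0.380 330 zmin/max [0.007 0.148] x 0.475
scene y -0.360 390 zmin/max [0.007 0.153] x 0.482
scene y -0.340 273 zmin/max [0.008 0.13 ] x 0.489
scene y -0.320 263 zmin/max [0.008 0.122] x 0.484
scene y -0.300 165 zmin/max [0.007 0.127] x 0.484
scene y -0.280 261 zmin/max [0.007 0.152] x 0.481
scene y -0.260 174 zmin/max [0.007 0.163] x 0.48
```

View pics/sc4.png

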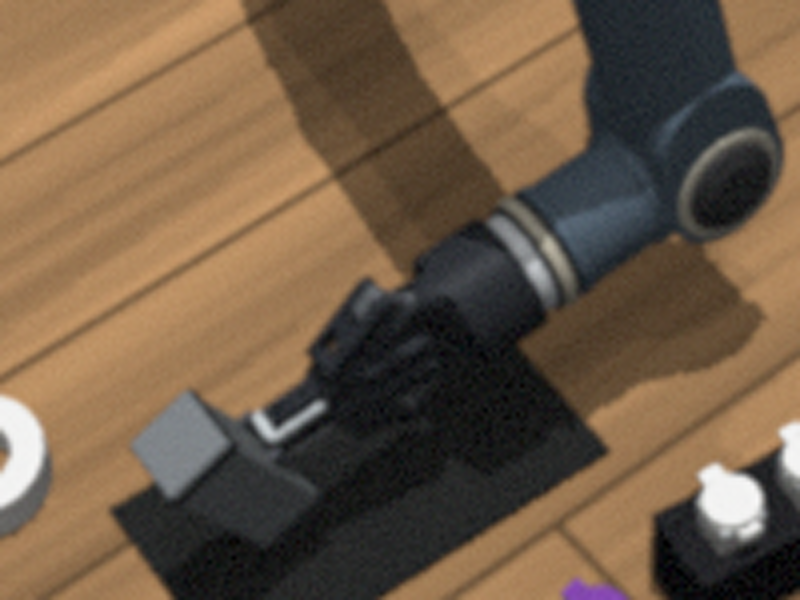

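The box hangs battery end down about 25° short of vertical, leaning away from the gripper, as expected. I move 25 mm further along the mat and down to first contact.

Call:
drive_tool:
  rows:
    - [[0,-0.002,0.009,0,0,0],[0,-0.001,0.009,0,0,0],[0,0,0.009,0,0,0],[0,0.005,0.001,0,0,0],[0,0.005,0.001,0,0,0],[0,0.005,0.001,0,0,0],[0,0.004,0,0,0,0],[0,0.003,0,0,0,0],[0,0,0,0,0,0],[0,0,0,0,0,0]]

```text
t: 25.35
tcp_pos: [0.4686, -0.343, 0.0842]
ee_rot: [-0.065, -2.333, 2.063]
ft_force: [0.1, 0.6, -5.1]
width: 0.0114
```

```bash
python3 - <<'E'
from look import *
to([.47,-.343,.078],Rt(177.5,83)); print(sensors.read_state()["ft_torque"].round(3))
E
```

```text
t 25.4 tcp [ 0.4686 -0.343   0.0842] F [ 0.1  0.6 -5.1] w 0.0114 q [ 0.13  0.9  -0.16  2.13  1.55  1.58  0.11]
 turn(tool) [ 0.0003 -0.0044 -0.0084]
 shift (tool axes, after turn) [-0.0014  0.0062  0.0007]
[ 2.161 -0.129 -0.023]
```

Call:
drive_tool:
  rows:
    - [[0,0.002,0,0,0,0],[0,0.002,0,0,0,0],[0,0.002,0,0,0,0],[0,0.002,0,0,0,0],[0,0,0,0,0,0],[0,0,0,0,0,0],[0,0,0,0,0,0],[0,0,0,0,0,0],[0,0,0,0,0,0],[0,0,0,0,0,0]]

```text
t: 26.35
tcp_pos: [0.4688, -0.3423, 0.0795]
ee_rot: [-0.068, -2.326, 2.073]
ft_force: [-0.9, 5.2, 6.7]
width: 0.0116
```

```bash
python3 - <<'E'
from look import *
to([.47,-.343,.078],Rt(177.5,83)); print(sensors.read_state()["ft_torque"].round(3))
E
```

```text
t 26.4 tcp [ 0.4688 -0.3423  0.0795] F [-0.9  5.2  6.7] w 0.0116 q [ 0.12  0.91 -0.16  2.13  1.55  1.58  0.1 ]
 turn(tool) [-0.007  -0.0047 -0.0104]
 shift (tool axes, after turn) [-0.0012  0.0014  0.0009]
[-0.167  0.072 -0.216]
```

Contact at z 0.0795. Now I follow the arc that rocks the box upright about its far edge.

Call:
drive_tool:
  rows:
    - [[0,0,-0.006,0,0,0],[0,0.001,-0.005,0,0,0],[0,0.002,-0.005,0,0,0],[0,0.002,-0.005,0,0,0],[0,0.003,-0.004,0,0,0],[0,0.003,-0.003,0,0,0],[0,0.002,-0.001,0,0,0],[0,0,0,0,0,0],[0,0,0,0,0,0],[0,0,0,0,0,0]]

```text
t: 27.35
tcp_pos: [0.4703, -0.3118, 0.0683]
ee_rot: [-0.067, -2.33, 2.067]
ft_force: [-0.5, 4.7, 4.9]
width: 0.0113
```

```bash
python3 - <<'E'
from look import *
to([.47,-.315,.066],Rt(177.5,83)); print(sensors.read_state()["ft_torque"].round(3))
p=optics.capture("scene"); save(p,"sc5.png",(170,160,330,280),5)
w=cloud(p).reshape(-1,3); m=(abs(w[:,0]-.47)<.06)&(w[:,1]>-.43)&(w[:,1]<-.30)&(w[:,2]>.1)&(w[:,2]<.16); q=w[m]
print(len(q)); A=np.c_[q[:,:2],np.ones(len(q))]
hi=q[q[:,2]>np.percentile(q[:,2],30)]; print(hi.mean(0).round(3)); A=np.c_[hi[:,:2]-hi[:,:2].mean(0),np.ones(len(hi))]; print(np.linalg.lstsq(A,hi[:,2],rcond=None)[0].round(3))
E
```

```text
t 27.4 tcp [ 0.4703 -0.3118  0.0683] F [-0.5  4.7  4.9] w 0.0113 q [ 0.08  0.94 -0.19  2.12  1.5   1.61  0.07]
 turn(tool) [-0.0022 -0.0046 -0.0094]
 shift (tool axes, after turn) [0.0001 0.0019 0.0034]
[-0.01   0.162 -0.213]
495
[ 0.471 -0.346  0.126]
[0.006 0.052 0.126]
```

View pics/sc5.png

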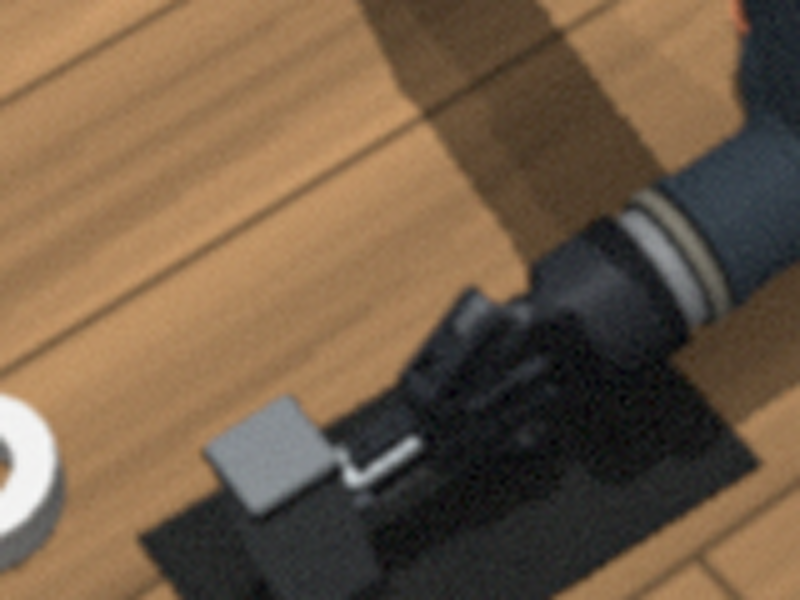

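The box is nearly upright: its top face is at z 0.126 with about 3° of slope, at crop (270,455). I ease down 2 mm and then open the fingers partway.

Call:
drive_tool:
  rows:
    - [[0,0.001,-0.001,0,0,0],[0,0.001,0,0,0,0],[0,0,0,0,0,0],[0,0,0,0,0,0],[0,0,0,0,0,0],[0,0,0,0,0,0],[0,0,0,0,0,0],[0,0,0,0,0,0],[0,0,0,0,0,0],[0,0,0,0,0,0]]

```text
t: 28.4
tcp_pos: [0.4705, -0.3104, 0.0672]
ee_rot: [-0.067, -2.329, 2.069]
ft_force: [-0.7, 6.6, 8.1]
width: 0.0114
```

Call:
drive_tool:
  rows:
    - [[0,0,0,0,0,0],[0,0,0,0,0,0],[0,0,0,0,0,0],[0,0,0,0,0,0],[0,0,0,0,0,0],[0,0,0,0,0,0],[0,0,0,0,0,0],[0,0,0,0,0,0],[0,0,0,0,0,0],[0,0,0,0,0,0]]
  gripper: 0.6

```text
t: 29.4
tcp_pos: [0.4702, -0.3106, 0.0652]
ee_rot: [-0.066, -2.333, 2.063]
ft_force: [-0.2, 1.1, -0.4]
width: 0.0343
```

```bash
cat >> look.py <<'E'
def stand(cam,cx,cy):
    p=optics.capture(cam); w=cloud(p).reshape(-1,3); im=p["image"].reshape(-1,3).astype(int)
    m=(abs(w[:,0]-cx)<.06)&(abs(w[:,1]-cy)<.06)&(w[:,2]>.112)&(w[:,2]<.14); q=w[m]
    A=np.c_[q[:,:2]-q[:,:2].mean(0),np.ones(len(q))]; print(cam,"top",rect(q),"slope x,y,z",np.linalg.lstsq(A,q[:,2],rcond=None)[0].round(3))
    return p
E
python3 - <<'E'
from look import *
to([.47,-.22,.08]); stand("scene",.47,-.345)
E
```

```text
t 29.4 tcp [ 0.4702 -0.3106  0.0652] F [-0.2  1.1 -0.4] w 0.0343 q [ 0.08  0.94 -0.19  2.12  1.5   1.61  0.07]
 shift (tool axes, after turn) [ 0.0046 -0.0037 -0.0916]
scene top (array([ 469.8, -338.2]), array([49.8, 50.6]), 84.45) slope x,y,z [-0.07   0.018  0.123]
```

Standing. I retract along the tool axis and rise.

Call:
drive_tool:
  rows:
    - [[0,0,-0.01,0,0,0],[0,0,-0.015,0,0,0],[0,0,-0.02,0,0,0],[0,0,-0.03,0,0,0],[0,-0.03,-0.02,0,0,0],[0,-0.045,-0.005,0,0,0],[0,-0.045,-0.005,0,0,0],[0,-0.045,-0.005,0,0,0],[0,0,0,-0.14,0,0],[0,0,0,-0.14,0,0]]

```text
t: 30.45
tcp_pos: [0.4738, -0.2191, 0.2431]
ee_rot: [-0.067, -2.611, 1.715]
ft_force: [1.2, -0.8, 0.3]
width: 0.034
```

Call:
drive_tool:
  rows:
    - [[0,0,0,-0.14,0,0],[0,0,0,-0.14,0,0],[0,0,0,-0.14,0,0],[0,0,0,-0.14,0,0],[0,0,0,-0.14,0,0],[0,0,0,-0.14,0,0],[0,0,0,-0.14,0,0],[0,0,0,-0.14,0,0],[0,0,0,-0.03,0,0],[0,0,0,0,0,0]]
  gripper: 0.3

```text
t: 31.45
tcp_pos: [0.4727, -0.2221, 0.2423]
ee_rot: [0.081, 3.134, -0.027]
ft_force: [-0.3, -0.0, -0.5]
width: 0.0598
```

```bash
python3 - <<'E'
from look import *
stand("scene",.47,-.345); logs("scene",{"B":BX["B"]}); logs("top",{"B":BX["B"]})
to([.6165,.2355,.15],Rtool(183.7))
E
```

```text
scene top (array([ 470.5, -338.7]), array([46.9, 51.4]), 87.86) slope x,y,z [-0.054  0.037  0.123]
scene B (array([616.1, 236.2]), array([ 50.4, 124.6]), 4.39) handle [0.6175 0.2338 0.0827] 69
top B (array([618.2, 237.9]), array([ 48.3, 121.2]), 3.99) handle [0.6169 0.2372 0.0866] 83
t 31.6 tcp [ 0.4733 -0.2196  0.2423] F [-0.1  0.1 -0.4] w 0.0594 q [ 0.74  0.24 -0.47  1.87  0.14  1.05  1.74]
 turn(tool) [-0.0183  0.0063 -0.1109]
 shift (tool axes, after turn) [-0.1723  0.445   0.0923]
```

Call:
drive_tool:
  rows:
    - [[0,0,0,-0.018,0.006,-0.111],[-0.0172,0.0445,0,0,0,0],[-0.0172,0.0445,0,0,0,0],[-0.0172,0.0445,0,0,0,0],[-0.0172,0.0445,0,0,0,0],[-0.0172,0.0445,0,0,0,0],[-0.0172,0.0445,0,0,0,0],[-0.0172,0.0445,0,0,0,0],[-0.0172,0.0445,0,0,0,0],[-0.0172,0.0445,0,0,0,0]]

```text
t: 32.6
tcp_pos: [0.6023, 0.1914, 0.2424]
ee_rot: [-0.102, 3.139, -0.002]
ft_force: [1.8, -0.3, 0.1]
width: 0.0598
```

Call:
drive_tool:
  rows:
    - [[-0.0172,0.0445,0,0,0,0],[0,0,0.03,0,0,0],[0,0,0.03,0,0,0],[0,0,0.03,0,0,0],[0,0,0,0,0,0],[0,0,0,0,0,0],[0,0,0,0,0,0],[0,0,0,0,0,0],[0,0,0,0,0,0],[0,0,0,0,0,0]]

```text
t: 33.6
tcp_pos: [0.618, 0.233, 0.1532]
ee_rot: [-0.096, 3.138, -0.001]
ft_force: [-0.5, 0.3, 0.3]
width: 0.0595
```

```bash
python3 - <<'E'
from look import *
logs("scene",{"B":BX["B"]}); logs("wrist",{"B":BX["B"]})
to([.6165,.235,.051],Rtool(183.7))
E
```

```text
scene B (array([616.1, 234.3]), array([ 48.3, 124.9]), 3.53) handle [0.6176 0.2336 0.0829] 72
wrist B (array([616.7, 239.6]), array([ 47.5, 120.1]), 3.73) handle [0.6143 0.2394 0.0853] 706
t 33.7 tcp [0.6177 0.2329 0.1527] F [ 0.6 -0.2 -0.1] w 0.0598 q [-0.02  0.58 -0.58  1.63  0.36  1.04  0.91]
 turn(tool) [-0.0006  0.0016 -0.0033]
 shift (tool axes, after turn) [0.0011 0.0022 0.1017]
```

Call:
drive_tool:
  rows:
    - [[0.001,0.003,0.025,0,0,0],[0,0,0.025,0,0,0],[0,0,0.025,0,0,0],[0,0,0.0265,0,0,0],[0,0,0,0,0,0],[0,0,0,0,0,0],[0,0,0,0,0,0],[0,0,0,0,0,0],[0,0,0,0,0,0],[0,0,0,0,0,0]]

```text
t: 34.7
tcp_pos: [0.6169, 0.236, 0.0516]
ee_rot: [-0.096, 3.138, -0.001]
ft_force: [-0.2, -0.7, -0.3]
width: 0.0596
```

Call:
drive_tool:
  rows:
    - [[0,0,0,0,0,0],[0,0,0,0,0,0],[0,0,0,0,0,0],[0,0,0,0,0,0],[0,0,0,0,0,0],[0,0,0,0,0,0],[0,0,0,0,0,0],[0,0,0,0,0,0],[0,0,0,0,0,0],[0,0,0,0,0,0]]
  gripper: 1

```text
t: 35.7
tcp_pos: [0.6167, 0.2372, 0.0513]
ee_rot: [-0.098, 3.138, 0.002]
ft_force: [-0.0, 5.0, 3.9]
width: 0.0115
```

Call:
drive_tool:
  rows:
    - [[0,0,-0.01,0,0,0],[0,0,-0.015,0,0,0],[0,0,-0.02,0,0,0],[0,0,-0.02,0,0,0],[0,0,-0.02,0,0,0],[0,0,-0.015,0,0,0],[0,0,0,0,0,0],[0,0,0,0,0,0],[0,0,0,0,0,0],[0,0,0,0,0,0]]

```text
t: 36.7
tcp_pos: [0.6157, 0.2354, 0.1494]
ee_rot: [0.097, -3.139, 0.003]
ft_force: [-0.4, -0.6, -4.8]
width: 0.0114
```

```bash
python3 - <<'E'
from look import *
to([.6165,.235,.15],Rtool(183.7)); print(sensors.read_state()["ft_torque"].round(3))
p=tiltfit("scene",(.55,.68,.15,.33,.05,.2)); save(p,"sc6.png",(390,120,550,240),5)
E
```

```text
t 36.7 tcp [0.6157 0.2354 0.1494] F [-0.4 -0.6 -4.8] w 0.0114 q [-0.03  0.59 -0.58  1.63  0.36  1.04  0.91]
 turn(tool) [-0.0017 -0.0013 -0.0031]
 shift (tool axes, after turn) [-0.0007 -0.0004 -0.0006]
[-0.079  0.035 -0.032]
scene y 0.150 156 zmin/max [0.121 0.153] x 0.621
scene y 0.170 206 zmin/max [0.123 0.162] x 0.625
scene y 0.190 139 zmin/max [0.113 0.196] x 0.626
scene y 0.210 221 zmin/max [0.111 0.196] x 0.625
scene y 0.230 123 zmin/max [0.1   0.196] x 0.631
scene y 0.250 86 zmin/max [0.092 0.163] x 0.631
scene y 0.270 60 zmin/max [0.095 0.132] x 0.626
```

View pics/sc6.png

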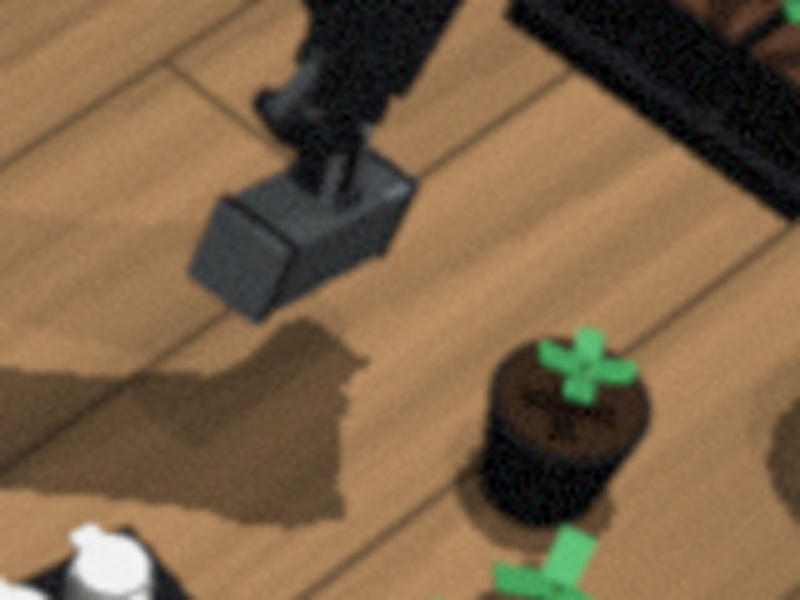

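Logger B's +y end also hangs low: the bottom is at 0.092 there and 0.121 at -y. That's the same case as A. I carry it to the mat the same way, this time to the +y half.

Call:
drive_tool:
  rows:
    - [[0,0,-0.02,0,0,0],[0,0,-0.03,0,0,0],[0,0,-0.03,0,0,0],[0,0,-0.03,0,0,0],[0,0,-0.02,0,0,0],[0.014,-0.034,0,0,0,0],[0.0145,-0.035,0,0,0,0],[0.0145,-0.035,0,0,0,0],[0.0145,-0.035,0,0,0,0],[0.0145,-0.035,0,0,0,0]]

```text
t: 37.75
tcp_pos: [0.5541, 0.0566, 0.2803]
ee_rot: [-0.098, 3.14, -0.001]
ft_force: [0.9, -0.9, -5.4]
width: 0.0112
```

Call:
drive_tool:
  rows:
    - [[0.0145,-0.035,0,0,0,0],[0.0145,-0.035,0,0,0,0],[0.0145,-0.035,0,0,0,0],[0.0145,-0.035,0,0,0,0],[0.0145,-0.035,0,0,0,0],[0.0145,-0.035,0,0,0,0],[0.0145,-0.035,0,0,0,0],[0,0,0,0,0,0.108],[0,0,0,0,0,0],[0,0,0,0,0,0]]

```text
t: 38.75
tcp_pos: [0.4691, -0.1916, 0.2807]
ee_rot: [0.067, 3.14, 0.0]
ft_force: [0.1, 0.8, -4.8]
width: 0.0113
```

Call:
drive_tool:
  rows:
    - [[0,0,0,0.1,0,0],[0,0,0,0.1,0,0],[0,0,0,0.1,0,0],[0,0,0,0.1,0,0],[0,0,0,0.1,0,0],[0,0,0,0.1,0,0],[0,0,0,0.1,0,0],[0,0,0,0.1,0,0],[0,0,0,0.1,0,0],[0,0,0,0.1,0,0]]

```text
t: 39.75
tcp_pos: [0.4701, -0.19, 0.2804]
ee_rot: [-0.058, -2.741, 1.497]
ft_force: [0.1, 1.8, -6.8]
width: 0.0111
```

```bash
python3 - <<'E'
from look import *
to([.47,-.195,.28],Rt(177.5,83)); stand("top",.47,-.345); caps("scene")
E
```

```text
t 39.8 tcp [ 0.4701 -0.19    0.2804] F [ 0.1  1.8 -6.8] w 0.0111 q [ 0.2   0.32 -0.5   2.05  1.06  1.48  0.72]
 turn(tool) [ 0.4488  0.0028 -0.001 ]
 shift (tool axes, after turn) [-0.0001 -0.0002  0.005 ]
top top (array([ 472.9, -335. ]), array([46.6, 47.3]), 87.48) slope x,y,z [ 0.01  -0.051  0.126]
scene cap 1 241 z50/98 [0.095 0.1  ] a,b mean 0.0015 -0.0027
scene cap 2 234 z50/98 [0.095 0.101] a,b mean 0.0016 -0.0032
scene cap 3 231 z50/98 [0.095 0.1  ] a,b mean 0.0008 -0.0031
scene cap 4 222 z50/98 [0.095 0.1  ] a,b mean 0.0014 -0.0037
```

Call:
drive_tool:
  rows:
    - [[0,0,0,0.112,0,0],[0,0,0,0.112,0,0],[0,0,0,0.112,0,0],[0,0,0,0.112,0,0],[0,0.0355,0.003,0,0,0],[0,0.0355,0.003,0,0,0],[0,0.0355,0.003,0,0,0],[0,0.0355,0.004,0,0,0],[0,0.0355,0.004,0,0,0],[0,0,0,0,0,0]]

```text
t: 40.85
tcp_pos: [0.4694, -0.1875, 0.0978]
ee_rot: [-0.05, -2.333, 2.05]
ft_force: [0.4, -0.1, -3.9]
width: 0.011
```

Call:
drive_tool:
  rows:
    - [[0,0.005,0.001,0,0,0],[0,0.005,0.001,0,0,0],[0,0.003,0,0,0,0],[0,0.003,0,0,0,0],[0,0.002,0,0,0,0],[0,0.002,0,0,0,0],[0,0.002,0,0,0,0],[0,0,0,0,0,0],[0,0,0,0,0,0],[0,0,0,0,0,0]]

```text
t: 41.85
tcp_pos: [0.4694, -0.1874, 0.0806]
ee_rot: [-0.055, -2.33, 2.062]
ft_force: [-0.7, 0.3, -4.8]
width: 0.0113
```

```bash
python3 - <<'E'
from look import *
to([.47,-.185,.078],Rt(177.5,83)); print(sensors.read_state()["ft_torque"].round(3)); stand("top",.47,-.345)
E
```

```text
t 41.9 tcp [ 0.4694 -0.1874  0.0806] F [-0.7  0.3 -4.8] w 0.0113 q [-0.03  0.94 -0.35  2.09  1.3   1.76  0.05]
 turn(tool) [-0.     -0.0026 -0.0015]
 shift (tool axes, after turn) [-0.0005  0.0029 -0.0021]
[ 2.14  -0.16  -0.023]
top top (array([ 472.9, -335.3]), array([46.7, 47.2]), 87.81) slope x,y,z [ 0.004 -0.028  0.126]
```

Call:
drive_tool:
  rows:
    - [[0,0.001,0,0,0,0],[0,0.001,0,0,0,0],[0,0.001,0,0,0,0],[0,0.001,0,0,0,0],[0,0.001,0,0,0,0],[0,0,0,0,0,0],[0,0,0,0,0,0],[0,0,0,0,0,0],[0,0,0,0,0,0],[0,0,0,0,0,0]]

```text
t: 42.9
tcp_pos: [0.4695, -0.1868, 0.0793]
ee_rot: [-0.057, -2.322, 2.073]
ft_force: [-0.8, 4.9, 10.7]
width: 0.0111
```

Contact. Same arc, with the extra easing included.

Call:
drive_tool:
  rows:
    - [[0,0,-0.006,0,0,0],[0,0.001,-0.005,0,0,0],[0,0.002,-0.005,0,0,0],[0,0.002,-0.005,0,0,0],[0,0.003,-0.004,0,0,0],[0,0.003,-0.003,0,0,0],[0,0.002,-0.002,0,0,0],[0,0.001,0,0,0,0],[0,0,0,0,0,0],[0,0,0,0,0,0]]

```text
t: 43.9
tcp_pos: [0.4709, -0.1552, 0.0662]
ee_rot: [-0.056, -2.329, 2.064]
ft_force: [-1.4, 3.1, 3.1]
width: 0.0116
```

```bash
python3 - <<'E'
from look import *
to([.47,-.155,.066],Rt(177.5,83)); stand("scene",.47,-.19)
E
```

```text
t 43.9 tcp [ 0.4709 -0.1552  0.0662] F [-1.4  3.1  3.1] w 0.0116 q [-0.08  0.98 -0.37  2.06  1.25  1.78  0.03]
 turn(tool) [-0.0015 -0.0026 -0.0018]
 shift (tool axes, after turn) [ 0.0009  0.0002 -0.0001]
scene top (array([ 469.9, -188.2]), array([46.8, 50.6]), 87.62) slope x,y,z [-0.064  0.05   0.123]
```

Call:
drive_tool:
  rows:
    - [[0,0,0,0,0,0],[0,0,0,0,0,0],[0,0,0,0,0,0],[0,0,0,0,0,0],[0,0,0,0,0,0],[0,0,0,0,0,0],[0,0,0,0,0,0],[0,0,0,0,0,0],[0,0,0,0,0,0],[0,0,0,0,0,0]]
  gripper: 0.6

```text
t: 44.95
tcp_pos: [0.4709, -0.1553, 0.0654]
ee_rot: [-0.055, -2.33, 2.061]
ft_force: [-0.5, -0.7, 0.4]
width: 0.0342
```

Call:
drive_tool:
  rows:
    - [[0,0,-0.01,0,0,0],[0,0,-0.015,0,0,0],[0,0,-0.02,0,0,0],[0,0,-0.03,0,0,0],[0,-0.03,-0.02,0,0,0],[0,-0.045,-0.005,0,0,0],[0,-0.045,-0.005,0,0,0],[0,-0.045,-0.005,0,0,0],[0,-0.04,0,0,0,0],[0,0,0,0,0,0]]

```text
t: 45.95
tcp_pos: [0.4751, -0.0689, 0.287]
ee_rot: [-0.063, -2.339, 2.064]
ft_force: [0.2, 0.2, -1.0]
width: 0.0342
```

```bash
python3 - <<'E'
from look import *
to([.47,-.1,.3])
for c in("scene","top"):
    p=stand(c,.47,-.18); stand(c,.47,-.34); save(p,c+"_e.png")
    caps(c)
E
python3 -c "
import cv2,numpy as np
a=cv2.imread('pics/scene_e.png')[140:380,180:540]; cv2.imwrite('pics/e1.png',cv2.resize(a,(800,533),interpolation=cv2.INTER_CUBIC))"
```

```text
t 46.0 tcp [ 0.4751 -0.0689  0.287 ] F [ 0.2  0.2 -1. ] w 0.0342 q [-0.19  0.58 -0.43  2.    1.09  1.95  0.39]
 shift (tool axes, after turn) [ 0.0036 -0.0169  0.0294]
scene top (array([ 470.4, -185.8]), array([48.9, 49.6]), 86.64) slope x,y,z [-0.076  0.026  0.123]
scene top (array([ 470.6, -338.3]), array([47.7, 51.9]), 86.03) slope x,y,z [-0.059  0.025  0.123]
scene cap 1 240 z50/98 [0.096 0.102] a,b mean 0.0015 -0.0025
scene cap 2 233 z50/98 [0.095 0.101] a,b mean 0.0016 -0.0032
scene cap 3 233 z50/98 [0.095 0.101] a,b mean 0.001 -0.0033
scene cap 4 226 z50/98 [0.095 0.101] a,b mean 0.0015 -0.0039
top top (array([ 472.2, -183.5]), array([46.6, 46.8]), 88.58) slope x,y,z [-0.004 -0.001  0.126]
top top (array([ 473. , -334.9]), array([46.9, 48. ]), 88.3) slope x,y,z [-0.007 -0.05   0.126]
top cap 1 240 z50/98 [0.098 0.103] a,b mean -0.0004 0.0014
top cap 2 238 z50/98 [0.098 0.103] a,b mean -0.0006 0.0007
top cap 3 247 z50/98 [0.098 0.103] a,b mean -0.0005 0.0009
top cap 4 250 z50/98 [0.098 0.104] a,b mean -0.0004 0.0002
```

View pics/e1.png

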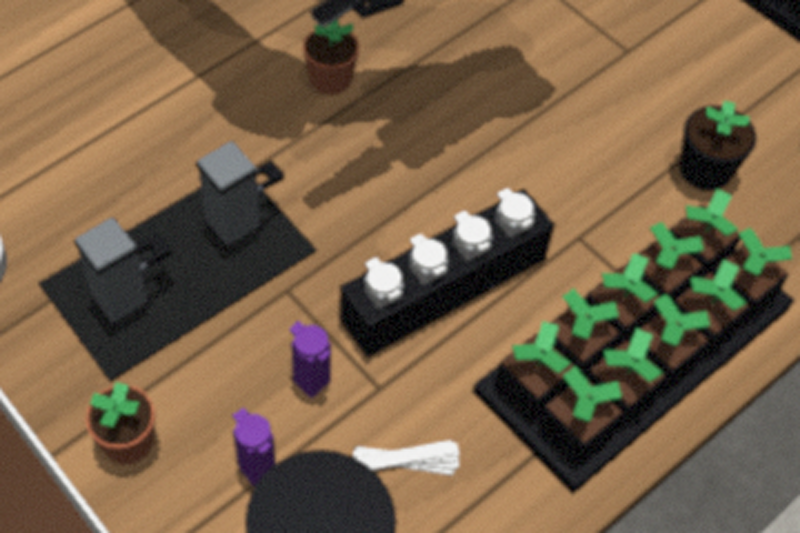

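The loggers stand at crop (110,270) and (230,190), both on the mat. All four caps are shut and the three pots are upright. One last look from the top checks that no third logger was hidden by the arm at the start.

View pics/top_e.png

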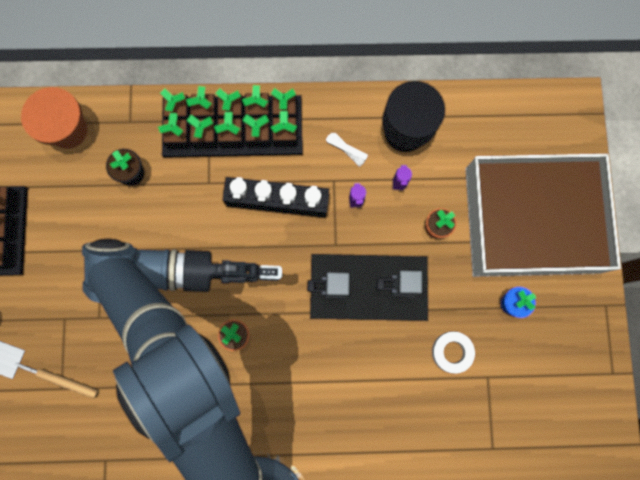

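There are only two loggers, both on the mat at px (337,284) and (410,282), and the arm is clear of everything. Handing in.

```bash
python3 -c "
from look import *
stand('top',.47,-.18); stand('top',.47,-.34); job.close_job()"
```

```text
top top (array([ 472.3, -183.4]), array([46.6, 47.2]), 88.4) slope x,y,z [-0.002  0.003  0.126]
top top (array([ 473., -335.]), array([45.9, 47.7]), 88.58) slope x,y,z [ 0.013 -0.05   0.126]
the job is handed in; nothing more can be done
```

I pressed all four caps shut and stood both loggers on their battery ends on the mat, then handed the job in at about 46 s of the 210 s. `close_job` gives no verdict, so what follows is from my own last checks.

- **Caps:** all four were shut in both cameras, with their tops at about 97 mm. They were still shut at the last check before hand-in.
- **Loggers:** this start has only two; a full top view showed no third. When lifted, each one's +y end hung about 29 mm lower, so I stood each on that end.
- **Placement:** both tops read about 126 mm (top camera) and 123 mm (scene camera), against an ideal of 125 mm. In the mat's frame the centres are within a few millimetres of x = 0, at y about -0.075 and +0.078.
- **Pots and arm:** all three pots were upright in the last pictures, and the arm was clear of everything.

**Where the checks disagreed:** the two cameras differ by about 3 mm in position. They also differ on tilt: the scene camera shows up to 0.08 rad on the loggers' tops. The top camera shows almost none on one logger and 0.05 on the other. Every reading is under the 0.12 limit.

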